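Fork assembly: spacer in, damper rod up and held

TASK

The motorcycle fork leg clamped at the far edge of the bench is ready for its cap. Take the long aluminium spring spacer (the taller of the two plain tubes), lower it - do not drop it - over the rod puller and down into the fork tube until it sits fully home and let it go; then take the knurled puller and draw the damper rod up against its spring until the black ring mark on the rod is level with the top edge of the spacer, and finish while still holding it there, so that a mate can slip the slotted plate under the lock nut. Leave the other things on the bench where they are.

Things in the scene. Friction and masses are not known exactly. Their poses are not given: they have to be found in the camera images.
- fork: Fork leg held upright in a split aluminium clamp whose foot is bolted to the bench at its far edge; it cannot move. Origin: centre of the open mouth (top rim) of the chromed fork tube, 110 mm above the bench; z up along the tube. Tube 45 mm outside, bore 39.5 mm, open to a flat washer (the spacer's seat) 60 mm below the rim. The clamp block (92 mm wide) ends 51 mm below the rim. The damper rod stands up through the middle of the bore.
- spacer: The spring spacer: plain aluminium tube 35 mm outside, 29 mm inside, 100 mm long, about 85 g, loose and standing upright on the bench among other things. Origin: centre of its lower end; z along the tube. It goes over the puller, rod and nut with room to spare. Fully home on its seat its lower end is 60 mm below the rim of the fork tube and its upper end 40 mm above the rim.
- spacer_mid (a point): Point on the spacer's axis halfway along it, 50 mm from either end. With the spacer home it lies 10 mm below the rim of the fork tube.
- spacer_home (a point): Point fixed on the fork tube's axis, 10 mm below the rim: where the middle of the spacer lies when it is fully home.
- puller_top (a point): Rod puller: dark steel knurled straight grip, 20 mm diameter, 45 mm long, upright, screwed on top of the damper rod and moving up and down with it. This point: centre of its top face. With the rod drawn in, the top is 70 mm above the rim of the fork tube, hence 30 mm above the upper end of a spacer that is home.
- damper_rod (a joint): How far the damper rod (12 mm steel, with a brass lock nut 20 mm over corners) is pulled up out of the fork, m: 0 = drawn in by its spring (so it starts), end stop at 0.085. At 0.060 the ring mark is level with the top edge of a spacer that is home. An inner spring and the weight pull it back: about 9 N at 0, about 16 N at 0.060 (120 N per m); oil damping about 25 N s/m. Let go, it draws in again.
- rod_mark (a point): Centre of the black ring mark (4 mm wide) on the damper rod, 90 mm below the puller's top and 8 mm below the lock nut; hidden inside the fork tube until the rod is pulled up.
- old_spacer: Bystander: the cut-down old spacer, the same tube but only 50 mm long, standing upright, loose. Origin: centre of its underside.
- socket: Bystander: deep steel socket, 38 mm diameter, 76 mm tall, standing, loose. Origin: centre of its underside.
- fork_cap: Bystander: aluminium fork cap with a hexagon, 48 mm diameter, 45 mm tall, standing, loose. Origin: centre of its underside.
- holder_plate: Bystander: flat U-shaped slotted steel plate, 70 x 60 x 4 mm, lying loose at the back left of the bench. Origin: centre of its underside.
- dust_seal: Bystander: black rubber ring, 58 mm diameter, 11 mm high, lying loose at the back right. Origin: centre of its underside.
- oil_bottle: Bystander: grey bottle of fork oil, 68 mm diameter, 190 mm tall, standing loose at the left. Origin: centre of its underside.
- wrench: Bystander: combination wrench 220 mm long lying loose at the right. Origin: on the bench, under the wrench.
Mind the look-alikes: they are no part of the job. What is shaped like the spacer but red or turquoise is not meant.

How it is judged:
By the outcome, as a careful person would: the job done as asked, in the order asked, and still so for the second after the job is handed in, while the arm keeps its last pose, push and grip.
It also fails if it takes over 67 s, if anything falls off the work surface, if the arm or the gripper's body presses on something with over 40 N, if the wrist force passes 120 N, or if a joint passes its speed limit or range.

ROBOT

A 7-joint arm with a two-finger parallel gripper is mounted at the origin on the work surface. World frame = base frame: x ahead of the robot, y to its left, z up, the work surface at z = 0. Lengths are in m, angles in rad, forces in N, time in s.
With the tool pointing down it reaches from about 0.4 to 0.85 m from the base axis. Payload 10.4 kg.
Tool frame: the origin (TCP) lies at the centre of the arm's flange, where the gripper is bolted on; the fingertips stand 173 mm ahead of it and the grasp point (between the pads) lies 155 mm ahead of it; z points along the fingers, y is the line along which they close (so a half turn about z gives the same grasp; the last joint's range is limited). The gripper opens to 85 mm and grips with 20 to 120 N. Pads are 22 mm wide; open, the fingers measure 114 mm over their backs; the gripper's body (76 mm by 85 mm) begins 54 mm behind the grasp point. The pads swing forward as they close: fully open they stand 13 mm farther back than shut.
Start: joints at [1.174, 0.332, -0.065, 1.46, 0.022, 1.35, -0.088], TCP at [0.228, -0.582, 0.405] pointing down, gripper open.
Joint ranges: [-2.6, 2.6], [-0.5, 2.12], [-1.47, 1.34], [0.16, 2.42], [-1.27, 4.41], [0.06, 2.06], [-2.6, 2.6]. Speed limits (rad/s): [2.22, 2.22, 2.79, 2.79, 3.14, 3.14, 3.14].

INTERFACE

Orientations are given as a unit quaternion [x, y, z, w].
In Python, from workcell import manip, viewer, finder gives the robot as it stands.
- The arm moves only by the tool arm_command, never from a script. Its argument "plan" is a list of rows, each an object with "dp": the shift along the tool's x, y, z in mm, a list of three; "spin": the turn about the tool's z in rad. A call has 1 to 5 rows; each row shifts and turns the commanded pose from where the row before left it, along the tool's axes as they then stand; what a row does not reach is not made up. A row lasts 1/10 s, in which the tool goes at most 50 mm and 8.59 degrees, less where a joint would pass 70% of its speed; a pose out of reach is approached as far as the arm can. A call is refused whole if a number of a shift passes 50 or a number of a turn 0.15, either way. A call with a gripper value outside its range is refused whole. "grip" is the closure, from -1 (fully open) to 1 (shut), set as the call begins (left out, the last holds). The fingers move at their own pace and stop on an object; "newtons" is the grip in N (left out, the last holds). Time passes only in rows, so rows that do not move let the fingers close. It gives the time, the measured TCP pose, the force, the opening and the grip force at its end, in the units of the state.
- manip.get_obs(): the state, without advancing time (a new reading comes with each control period).
- viewer.camera(name): name is "scene" or "top" or "wrist"; returns the picture (480x640x3 uint8, blue, green, red); there is no depth.
- viewer.camera_params(name): a dict with "vertical_fov" (degrees; the focal length in pixels is half the picture's height over the tangent of half this angle, whatever the lens; pixels are square), "cx", "cy" (the principal point, pixels), "R" (3x3) and "t" (3): a world point X has camera coordinates R X + t; the wrist camera has in their place "T_tool_cam" (4x4, takes a point from camera to tool coordinates, whose origin is the TCP and whose axes are the flange's). Camera axes: x right, y down, z forward; pixel columns grow to the right and rows downward; lengths in m; the calibration is good to about 2 mm. A picture is of the moment at which its call begins: read the wrist's pose just before it. camera_params takes no time and is no camera call.
- manip.hand_in(): hands the job in; it is judged then, once.
Trained networks look in the newest picture that a camera, given by its name, has taken for a name from the list of things; names that differ only in an ending like _2 or _b are one class to them, and where a whole thing is asked for, a point or a joint stands for the part that bears it (a point fixed in the world has none). Each returns a list of dicts, best first, with "score" (0 to 1); they miss things now and then, are a little off and sometimes report something else, mostly with a low value. They report only what shows in the picture. A call takes as long as a camera call. They do not tell look-alikes from the thing itself.
- finder.find_in(camera, thing): "position" ([x, y, z] in m, in world coordinates, good to about 4 mm: the middle of the surface that is visible of it).
The state is a dict: "clock": time; "joint_pos": joint angles; "joint_velocities": joint speeds; "tau": joint torques, N m; "position": TCP position; "ee_rot": TCP orientation; "ft_force": force on the tool from outside, world axes, zero at the start; "torque": the same for the moment, N m; "grip_width": opening from 0.0 (shut) to 1.0 (fully open); "grasp_force": force on a finger pad.
Only numpy, scipy, OpenCV 4.12 (cv2) and the standard library are available. Lean on these libraries where they do the work, as an engineer would, in place of code of your own. Each camera call takes 0.05 s, during which the arm holds its last target. There are 200 camera calls.

## Working session

There is one attempt and no reset: what is moved stays moved. The work goes in short steps, Python scripts to look and compute and a tool call to move; the robot and the scene stay as the last step left them, time stands still between calls to the robot, and variables do not carry over. Pictures are saved under pics/ and viewed, at most 13 in all, crops included, and the job is handed in when it is done.

Besides the shell and the picture viewer there is one more tool, called as name([rows], argument=value, ...), one row to a line, values as JSON. arm_command: Moves the arm, as the interface text tells. Its arguments: {"type":"object","properties":{"plan":{"type":"array","items":{"type":"object","properties":{"dp":{"type":"array","items":{"type":"number"}},"spin":{"type":"number"}}}},"grip":{"type":"number"},"newtons":{"type":"number"}},"required":["plan"]}

```bash
mkdir -p pics; cat > h.py <<'E'
from workcell import manip, viewer, finder
import numpy as np, cv2
from scipy.spatial.transform import Rotation as R
def o(): return manip.get_obs()
E
python3 - <<'E'
from h import *
s=o();print(s)
for c in("scene","top"):
    cv2.imwrite(f"pics/{c}0.png",viewer.camera(c)); p=viewer.camera_params(c);print(c,p)
    for t in("spacer","old_spacer","fork","puller_top","socket"):
        print(c,t,[(np.round(d["position"],3).tolist(),round(d["score"],2)) for d in finder.find_in(c,t)])
print(viewer.camera_params("wrist"))
E
```

```text
{'clock': 0.0, 'joint_pos': array([ 1.17439884,  0.33286509, -0.06471409,  1.46097383,  0.02155887,
        1.34991802, -0.08850954]), 'joint_velocities': array([ 2.51284152e-04, -4.49824611e-04, -1.96811237e-03, -6.07722019e-05,
       -8.15830945e-04, -1.00533736e-03, -2.72713475e-04]), 'tau': array([ 4.42467708e-04, -6.25445580e+01,  4.89390583e-02, -3.91602373e+01,
        1.60836393e-02,  9.87326028e-03, -2.26171397e-05]), 'position': array([ 0.22818693, -0.58170171,  0.40390449]), 'ee_rot': array([ 9.82583420e-01,  1.85820564e-01, -1.49358488e-04, -7.20138657e-04]), 'ft_force': array([ 0.0930979 , -0.07463165, -0.24783723]), 'torque': array([ 0.06302781,  0.02680846, -0.02790919]), 'grasp_force': 0.0, 'grip_width': 1.0005970318902726}
scene {'vertical_fov': 50.3171163041019, 'cx': 318.3633269703346, 'cy': 241.51217656915776, 'R': array([[ 0.333108  ,  0.94277546,  0.01461152],
       [ 0.6576605 , -0.22120873, -0.72010372],
       [-0.67566392,  0.24948172, -0.69371258]]), 't': array([-0.16714742, -0.25881148,  1.58296747])}
scene spacer [([0.457, 0.087, 0.07], 0.76), ([0.384, 
[... 624 characters left out ...]
, 0.078], 0.69), ([0.518, 0.107, 0.074], 0.5)]
top old_spacer []
top fork [([0.62, -0.009, 0.01], 0.66)]
top puller_top [([0.663, -0.008, 0.172], 0.61), ([0.386, -0.45, 0.006], 0.52)]
top socket [([0.45, -0.108, 0.027], 0.66), ([0.456, 0.278, 0.068], 0.46)]
{'vertical_fov': 69.63435272316985, 'cx': 316.1930184571575, 'cy': 233.76602799280104, 'T_tool_cam': array([[-4.01460642e-04, -9.62611582e-01, -2.70885182e-01,
         6.83350094e-02],
       [ 9.99998802e-01,  1.85252912e-05, -1.54786179e-03,
         4.95703865e-04],
       [ 1.49500791e-03, -2.70885478e-01,  9.62610421e-01,
         3.10971513e-02],
       [ 0.00000000e+00,  0.00000000e+00,  0.00000000e+00,
         1.00000000e+00]])}
```

View pics/scene0.png

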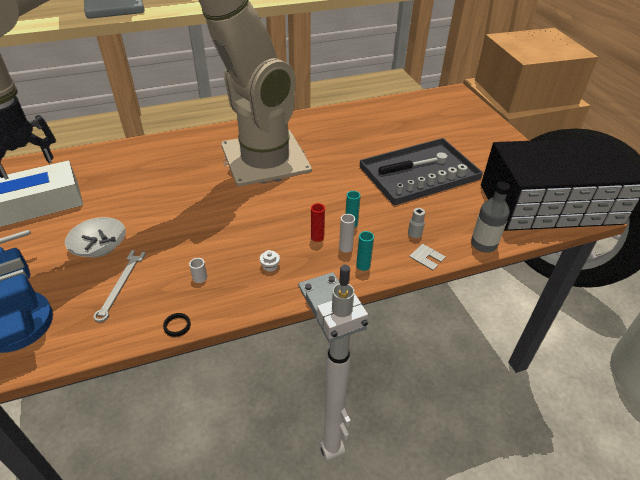

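View pics/top0.png

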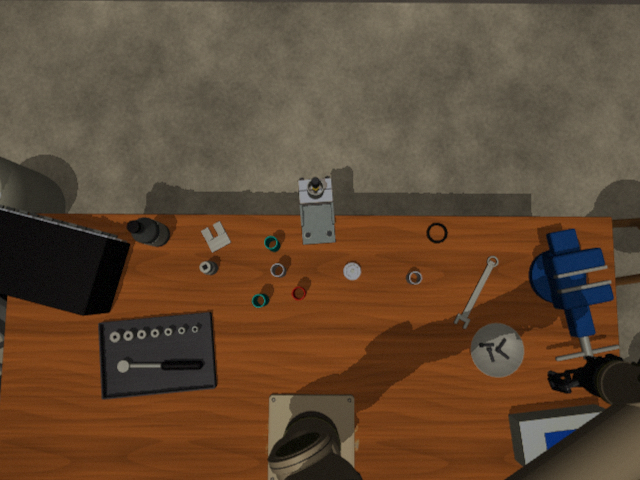

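Candidates in the scene picture: silver tall tube (347,233), red (318,222), turquoise (353,208) and (365,250), short old spacer (198,270), socket (417,222). By the description I choose the silver one at (347,233), which is (278,270) in the top view. I'll check it in a crop.

```bash
cat >> h.py <<'E'
def ray(c,u,v,s=None):
    p=viewer.camera_params(c); f=240/np.tan(np.radians(p["vertical_fov"]/2))
    d=np.array([(u-p["cx"])/f,(v-p["cy"])/f,1])
    if c=="wrist":
        T=p["T_tool_cam"]; Rt=R.from_quat(s["ee_rot"]).as_matrix()
        return Rt@T[:3,3]+s["position"], Rt@T[:3,:3]@d
    return -p["R"].T@p["t"], p["R"].T@d
def atz(c,u,v,z,s=None):
    q,d=ray(c,u,v,s); return q+d*(z-q[2])/d[2]
def proj(c,X,s=None):
    p=viewer.camera_params(c); f=240/np.tan(np.radians(p["vertical_fov"]/2))
    if c=="wrist":
        T=p["T_tool_cam"]; Rt=R.from_quat(s["ee_rot"]).as_matrix()
        x=T[:3,:3].T@(Rt.T@(np.array(X)-s["position"])-T[:3,3])
    else: x=p["R"]@X+p["t"]
    return np.array([p["cx"]+f*x[0]/x[2],p["cy"]+f*x[1]/x[2]])
E
python3 - <<'E'
from h import *
a=cv2.imread("pics/scene0.png")[170:320,270:470];b=cv2.imread("pics/top0.png")[170:320,200:400]
cv2.imwrite("pics/crop.png",np.vstack([cv2.resize(a,None,fx=4,fy=3,interpolation=2)[:, :800][::1],]) if 0 else np.hstack([cv2.resize(x[:,:130],None,fx=3,fy=3,interpolation=cv2.INTER_CUBIC) for x in(a,b)]))
print(atz("top",278,269,.1),atz("scene",348,217,.1),atz("top",316,184,.18),atz("scene",345.5,267,.18))
for n,(u,v) in dict(red=(300,292),t1=(272,242),t2=(260,299)).items(): print(n,atz("top",u,v,.1))
print(R.from_quat(o()["ee_rot"]).as_matrix())
E
```

```text
[0.45206527 0.08741947 0.1       ] [0.4446742  0.09471353 0.1       ] [ 0.65929806 -0.01029005  0.18      ] [ 0.66569184 -0.00396088  0.18      ]
red [0.39305433 0.02981942 0.1       ]
t1 [0.5223325  0.10404503 0.1       ]
t2 [0.37461021 0.13271517 0.1       ]
[[ 9.30947543e-01  3.65152940e-01  4.37947690e-05]
 [ 3.65152941e-01 -9.30947544e-01 -1.25473732e-05]
 [ 3.61889224e-05  2.76727350e-05 -9.99999999e-01]]
```

View pics/crop.png

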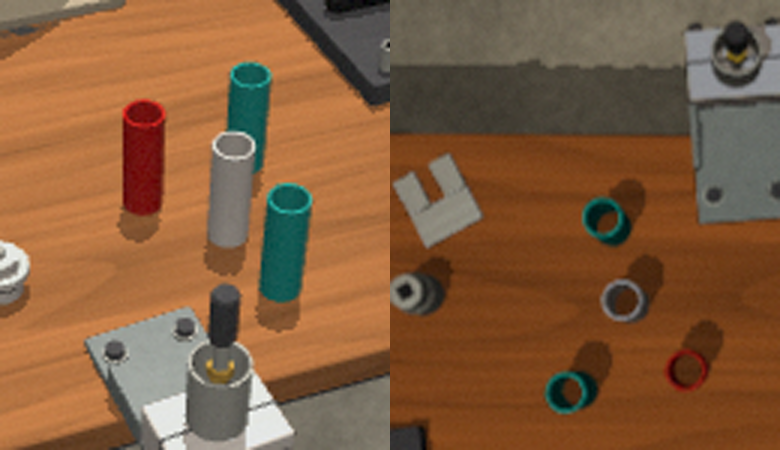

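The crop shows the bright silver tall tube, with its rim at scene (348,218), flanked by one red and two turquoise tubes. That confirms the choice. Its axis is at about (0.450, 0.089) and the puller's at about (0.662, -0.007). Moving above it.

arm_command([
  {"dp": [0, 0, 0], "spin": 0.125},
  {"dp": [0, 0, 0], "spin": 0.125},
  {"dp": [0, 0, 0], "spin": 0.124},
  {"dp": [15, -45, 0]},
  {"dp": [15, -45, 0]},
], grip=-1)

```text
invalid input at $.plan[3]: expected keys dp, spin
```

arm_command([
  {"dp": [15, -45, 0]},
  {"dp": [15, -45, 0]},
  {"dp": [15, -45, 0]},
  {"dp": [15, -45, 0]},
  {"dp": [15, -45, 0]},
])

```text
invalid input at $.plan[0]: expected keys dp, spin
```

arm_command([
  {"dp": [15, -45, 0]},
  {"dp": [15, -45, 0]},
  {"dp": [15, -45, 0]},
  {"dp": [15, -45, 0]},
  {"dp": [15, -45, 0]},
])

```text
invalid input at $.plan[0]: expected keys dp, spin
```

arm_command([
  {"dp": [15, -45, 0]},
  {"dp": [15, -45, 0]},
  {"dp": [10, -30, 0]},
  {"dp": [0, 0, 0]},
  {"dp": [0, 0, 0]},
])

```text
invalid input at $.plan[0]: expected keys dp, spin
```

arm_command([
  {"dp": [0, 0, 0], "spin": 0.125},
  {"dp": [0, 0, 0], "spin": 0.125},
  {"dp": [0, 0, 0], "spin": 0.124},
  {"dp": [15, -45, 0], "spin": 0},
  {"dp": [15, -45, 0], "spin": 0},
], grip=-1)

```text
clock: 1.1
position: [0.2581, -0.4912, 0.4041]
ee_rot: [1.0, -0.001, -0.0, -0.0]
ft_force: [1.8, 0.0, 0.4]
grip_width: 0.999
grasp_force: 0.0
```

arm_command([
  {"dp": [15, -45, 0], "spin": 0},
  {"dp": [15, -45, 0], "spin": 0},
  {"dp": [15, -45, 0], "spin": 0},
  {"dp": [15, -45, 0], "spin": 0},
  {"dp": [15, -45, 0], "spin": 0},
])

```text
clock: 1.6
position: [0.3335, -0.2649, 0.405]
ee_rot: [1.0, -0.0, 0.0, 0.0]
ft_force: [1.4, -0.3, -0.5]
grip_width: 1.0
grasp_force: 0.0
```

arm_command([
  {"dp": [14.5, -44, 0], "spin": 0},
  {"dp": [14.5, -44, 0], "spin": 0},
  {"dp": [14.5, -44, 0], "spin": 0},
  {"dp": [14.5, -44, 0], "spin": 0},
  {"dp": [14.5, -44, 0], "spin": 0},
])

```text
clock: 2.1
position: [0.4059, -0.0449, 0.4051]
ee_rot: [1.0, -0.0, 0.001, 0.0]
ft_force: [2.1, -0.3, -0.8]
grip_width: 1.001
grasp_force: 0.0
```

arm_command([
  {"dp": [14.5, -44, 0], "spin": 0},
  {"dp": [14.5, -44, 0], "spin": 0},
  {"dp": [14.5, -44, 0], "spin": 0},
  {"dp": [0, 0, 0], "spin": 0},
  {"dp": [0, 0, 0], "spin": 0},
])

```text
clock: 2.6
position: [0.4494, 0.0859, 0.4047]
ee_rot: [1.0, 0.001, -0.0, -0.0]
ft_force: [-0.1, -0.3, -0.2]
grip_width: 1.003
grasp_force: 0.0
```

```bash
python3 - <<'E'
from h import *
s=o(); im=viewer.camera("wrist"); cv2.imwrite("pics/w1.png",im)
print(s["position"],s["joint_pos"],proj("wrist",[.45,.089,.1],s),proj("wrist",[.45,.089,0],s))
print(finder.find_in("wrist","spacer"))
E
```

```text
[0.44938678 0.08593439 0.40466849] [ 5.06411178e-01 -1.70082642e-03 -7.80504563e-01  1.84568377e+00
 -1.55735739e-03  1.29728178e+00 -1.84228698e+00] [312.3355907  222.79832076] [313.48239445 200.78639502]
[{'position': [0.3919, 0.0387, 0.0753], 'score': 0.9}, {'position': [0.3764, 0.1357, 0.0767], 'score': 0.89}, {'position': [0.5203, 0.118, 0.0964], 'score': 0.75}]
```

View pics/w1.png

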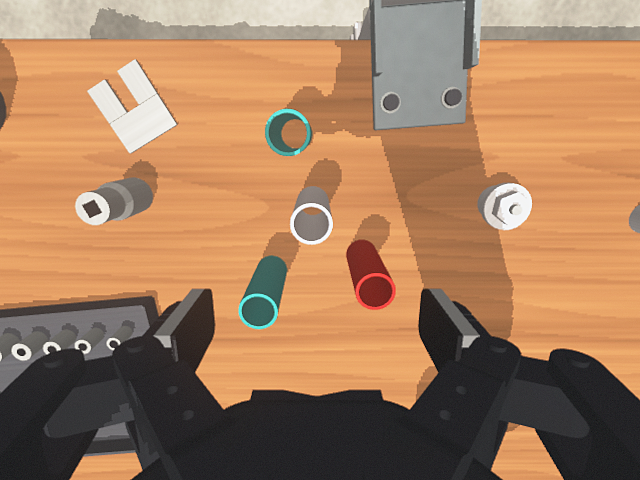

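The silver rim is at (312,223), within a pixel of the prediction for (0.450, 0.089). Red is at (375,290), turquoise at (258,310) and (288,132), all clear of the fingers. Descending.

arm_command([
  {"dp": [0.6, -3, 35], "spin": 0},
  {"dp": [0, 0, 40], "spin": 0},
  {"dp": [0, 0, 40], "spin": 0},
  {"dp": [0, 0, 30], "spin": 0},
  {"dp": [0, 0, 18], "spin": 0},
])

```text
clock: 3.2
position: [0.4491, 0.0864, 0.2394]
ee_rot: [1.0, -0.001, -0.001, 0.001]
ft_force: [0.5, -0.1, 0.2]
grip_width: 1.004
grasp_force: 0.0
```

arm_command([
  {"dp": [0, 0, 0], "spin": 0},
  {"dp": [0, 0, 0], "spin": 0},
  {"dp": [0, 0, 0], "spin": 0},
  {"dp": [0, 0, 0], "spin": 0},
  {"dp": [0, 0, 0], "spin": 0},
], grip=1, newtons=40)

```text
clock: 3.7
position: [0.4506, 0.088, 0.243]
ee_rot: [1.0, -0.0, 0.001, 0.0]
ft_force: [-0.7, -1.2, 6.6]
grip_width: 0.398
grasp_force: 39.8
```

arm_command([
  {"dp": [0, 0, 0], "spin": 0},
  {"dp": [0, 0, 0], "spin": 0},
  {"dp": [0, 0, 0], "spin": 0},
  {"dp": [0, 0, 0], "spin": 0},
  {"dp": [0, 0, 0], "spin": 0},
])

```text
clock: 4.2
position: [0.4507, 0.0881, 0.243]
ee_rot: [1.0, -0.0, 0.001, 0.0]
ft_force: [-0.5, -0.9, 7.9]
grip_width: 0.399
grasp_force: 39.8
```

arm_command([
  {"dp": [0, 0, -10], "spin": 0},
  {"dp": [0, 0, -40], "spin": 0},
  {"dp": [0, 0, -50], "spin": 0},
  {"dp": [0, 0, -50], "spin": 0},
  {"dp": [0, 0, -50], "spin": 0},
])

```text
clock: 4.7
position: [0.4491, 0.0885, 0.4446]
ee_rot: [1.0, 0.0, 0.0, 0.0]
ft_force: [2.3, -0.1, -0.6]
grip_width: 0.395
grasp_force: 40.1
```

arm_command([
  {"dp": [20, 10, -10], "spin": 0},
  {"dp": [40, 18, 0], "spin": 0},
  {"dp": [40, 18, 0], "spin": 0},
  {"dp": [20, 8, 0], "spin": 0},
  {"dp": [0, 0, 0], "spin": 0},
])

```text
clock: 5.2
position: [0.5717, 0.0319, 0.4512]
ee_rot: [1.0, -0.001, -0.001, -0.001]
ft_force: [-0.6, 0.2, -1.3]
grip_width: 0.396
grasp_force: 40.1
```

```bash
python3 - <<'E'
from h import *
s=o(); im=viewer.camera("wrist"); cv2.imwrite("pics/w2.png",im)
print(s["position"],s["joint_pos"],s["grip_width"],s["ft_force"],proj("wrist",[.662,-.007,.18],s),proj("wrist",[.662,-.007,.11],s))
print(finder.find_in("wrist","puller_top"),finder.find_in("wrist","fork"))
E
```

```text
[0.57173339 0.03189172 0.45121256] [ 0.48840598  0.27794111 -0.75641275  1.50004066  0.18954151  1.44003817
 -1.84739265] 0.3964729412254495 [-0.62641133  0.2408779  -1.30785967] [375.62488909 101.13068915] [362.16443613 109.17431779]
[{'position': [0.6664, -0.0039, 0.1812], 'score': 0.98}, {'position': [0.5787, 0.0325, 0.2928], 'score': 0.29}] [{'position': [0.6357, -0.0068, 0.0273], 'score': 0.79}]
```

View pics/w2.png

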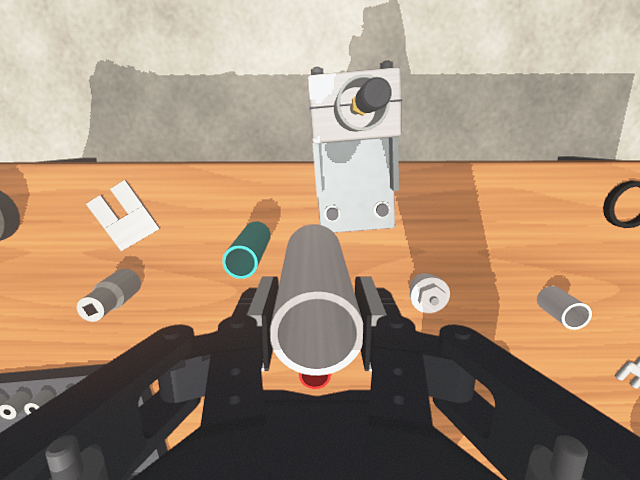

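```bash
python3 - <<'E'
from h import *
s=o()
print(atz("wrist",375.5,93.5,.18,s),atz("wrist",361,104,.11,s))
print("spacer top", atz("wrist",317,333,s["position"][2]-.142,s)-s["position"])
for z in(.142,.242): print(proj("wrist",s["position"]-[0,0,z],s))
im=cv2.imread("pics/w2.png")
a=im[55:145,300:410]; b=im[215:385,250:385]
a=cv2.resize(a,(660,540),interpolation=cv2.INTER_CUBIC)
cv2.imwrite("pics/c2.png",a)
E
```

```text
[ 0.66479986 -0.00380752  0.18      ] [ 0.66432342 -0.00299704  0.11      ]
spacer top [-0.00020805 -0.00065004 -0.142     ]
[315.21099862 332.49065437]
[315.94154558 247.32692893]
```

View pics/c2.png

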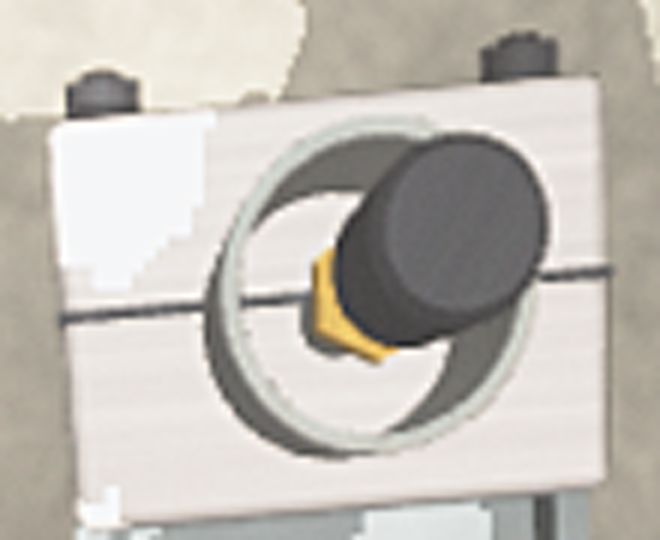

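The puller top is at about (377.7,92.2) and the fork rim centre at about (363,102.3), so the fork axis is at about (0.666, -0.005). Moving above it.

arm_command([
  {"dp": [24, 9, 0], "spin": 0},
  {"dp": [35, 13, 0], "spin": 0},
  {"dp": [25, 10, 0], "spin": 0},
  {"dp": [10.5, 4, 0], "spin": 0},
  {"dp": [0, 0, 0], "spin": 0},
])

```text
clock: 5.85
position: [0.6646, -0.002, 0.4518]
ee_rot: [1.0, -0.0, -0.0, -0.0]
ft_force: [-0.1, -0.3, -0.0]
grip_width: 0.397
grasp_force: 40.1
```

arm_command([
  {"dp": [0, 0, 0], "spin": 0},
  {"dp": [0, 0, 0], "spin": 0},
])

```text
clock: 6.05
position: [0.6635, -0.0009, 0.4526]
ee_rot: [1.0, 0.001, 0.0, 0.0]
ft_force: [0.0, -0.0, -0.7]
grip_width: 0.399
grasp_force: 40.1
```

```bash
python3 - <<'E'
from h import *
s=o(); w=viewer.camera("wrist"); sc=viewer.camera("scene")
print(s["position"],R.from_quat(s["ee_rot"]).as_rotvec())
x=s["position"]
pw=proj("wrist",[.666,-.005,.11],s); ps=proj("scene",np.array([.666,-.005,.17]))
print(pw,ps)
def crop(im,c,h,k):
    u,v=[int(round(t)) for t in c]; u0=max(0,u-h);v0=max(0,v-h);print("org",u0,v0,k)
    q=im[v0:v0+2*h,u0:u0+2*h]; return cv2.resize(q,None,fx=k,fy=k,interpolation=cv2.INTER_CUBIC)
a=crop(w,pw,100,2);b=crop(sc,ps,50,4)
H=400
cv2.imwrite("pics/c3.png",np.hstack([np.pad(i,((0,H-i.shape[0]),(0,0),(0,0))) for i in(a,b)]))
E
```

```text
[ 0.66347136 -0.00089781  0.45258678] [3.14130669e+00 1.91467098e-03 1.19216338e-03]
[320.43424886 211.22338198] [344.81113801 270.68489868]
org 220 111 2
org 295 221 4
```

View pics/c3.png

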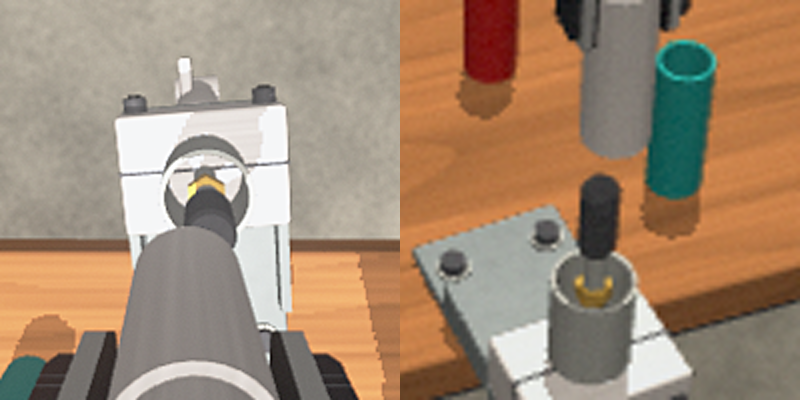

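```bash
python3 - <<'E'
from h import *
s=o();b=s["position"][2]-.242
print(s["position"])
print("scene spacer bot",atz("scene",349.5,253.9,b),"puller",atz("scene",345,268.5,.18),"fork",atz("scene",343.5,290.8,.11))
print("wrist fork",atz("wrist",323,208,.11,s),"spacer bot u pred",proj("wrist",s["position"]-[0,0,.242],s),"front edge pred",proj("wrist",s["position"]+[.0175,0,-.242],s))
E
```

```text
[ 0.66370547 -0.0013655   0.45247223]
scene spacer bot [0.66192208 0.00419263 0.21047223] puller [ 0.66913695 -0.00638579  0.18      ] fork [ 0.66697894 -0.00503838  0.11      ]
wrist fork [ 0.669283   -0.00788469  0.11      ] spacer bot u pred [315.60645337 247.63275435] front edge pred [315.59712569 221.13274057]
```

arm_command([
  {"dp": [5.5, 6.5, 0], "spin": 0},
  {"dp": [0, 0, 0], "spin": 0},
  {"dp": [0, 0, 0], "spin": 0},
  {"dp": [0, 0, 0], "spin": 0},
])

```text
clock: 6.55
position: [0.6699, -0.0084, 0.4516]
ee_rot: [1.0, -0.0, -0.0, -0.0]
ft_force: [-0.2, -0.2, -0.4]
grip_width: 0.397
grasp_force: 40.1
```

```bash
cat >> h.py <<'E'
def crop(im,c,h,k):
    u,v=[int(round(t)) for t in c]; u0=max(0,u-h);v0=max(0,v-h);print("org",u0,v0,k)
    q=im[v0:v0+2*h,u0:u0+2*h]; return cv2.resize(q,None,fx=k,fy=k,interpolation=cv2.INTER_CUBIC)
E
python3 - <<'E'
from h import *
s=o(); w=viewer.camera("wrist"); sc=viewer.camera("scene"); t=viewer.camera("top")
print(s["position"])
a=crop(w,(320,211),70,2);b=crop(sc,(345,265),45,6);c=crop(t,(316,185),35,3)
cv2.imwrite("pics/c4.png",np.hstack([np.pad(np.vstack([a,np.pad(c,((0,0),(0,70),(0,0)))]),((0,50),(0,0),(0,0))),b]))
E
```

```text
[ 0.6699374  -0.00837148  0.45161818]
org 250 141 2
org 300 220 6
org 281 150 3
```

View pics/c4.png

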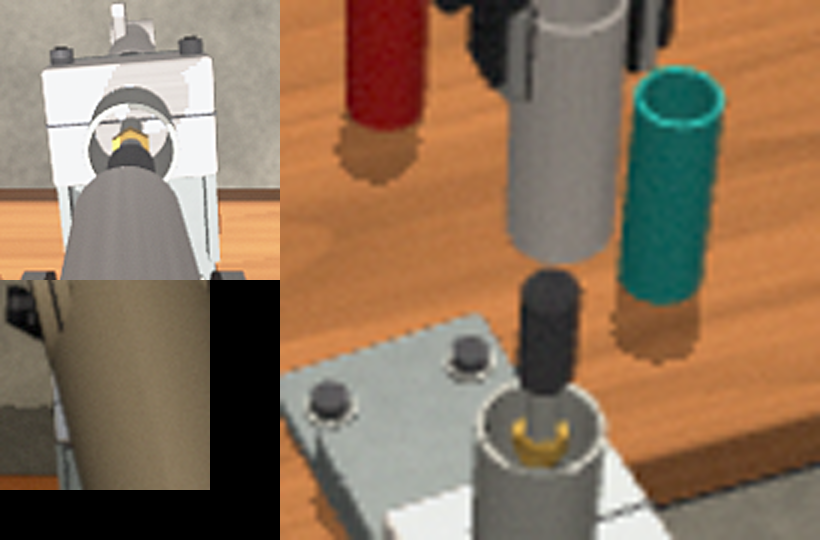

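```bash
python3 - <<'E'
from h import *
s=o();b=s["position"][2]-.242
print(s["position"])
print("scene spacer bot",atz("scene",346.7,257.5,b),"puller",atz("scene",345.1,268.3,.18),"fork",atz("scene",343.5,291,.11))
print("wrist fork",atz("wrist",315.2,212,.11,s),"pred",proj("wrist",s["position"]+[.0175,0,-.242],s))
E
```

```text
[ 0.66991137 -0.0082345   0.45172055]
scene spacer bot [ 0.66857864 -0.00426421  0.20972055] puller [ 0.66869978 -0.00600111  0.18      ] fork [ 0.66748257 -0.00523666  0.11      ]
wrist fork [ 0.67163638 -0.00741056  0.11      ] pred [315.79084412 220.84975473]
```

arm_command([
  {"dp": [0, 0, 15], "spin": 0},
  {"dp": [0, 0, 20], "spin": 0},
  {"dp": [0, 0, 20], "spin": 0},
  {"dp": [0, 0, 20], "spin": 0},
  {"dp": [0, 0, 13], "spin": 0},
])

```text
clock: 7.2
position: [0.6695, -0.0085, 0.361]
ee_rot: [1.0, 0.0, -0.001, 0.0]
ft_force: [-0.7, -0.5, -0.6]
grip_width: 0.401
grasp_force: 40.1
```

arm_command([
  {"dp": [0, 0, 0], "spin": 0},
  {"dp": [0, 0, 0], "spin": 0},
  {"dp": [0, 0, 0], "spin": 0},
])

```text
clock: 7.5
position: [0.6702, -0.0083, 0.3649]
ee_rot: [1.0, -0.0, 0.001, -0.0]
ft_force: [-1.5, 0.1, -1.3]
grip_width: 0.399
grasp_force: 40.1
```

```bash
python3 - <<'E'
from h import *
s=o(); w=viewer.camera("wrist"); sc=viewer.camera("scene")
print(s["position"],s["ft_force"],s["torque"])
a=crop(w,(316,211),65,3);b=crop(sc,(345,285),32,6)
b=np.pad(b,((0,max(0,a.shape[0]-b.shape[0])),(0,0),(0,0)));a=np.pad(a,((0,max(0,b.shape[0]-a.shape[0])),(0,0),(0,0)))
cv2.imwrite("pics/c5.png",np.hstack([a,b]))
E
```

```text
[ 0.67019542 -0.00828899  0.36489529] [-1.49830477  0.05619016 -1.25396527] [-0.0099325  -0.02275834  0.01520765]
org 251 146 3
org 313 253 6
```

View pics/c5.png

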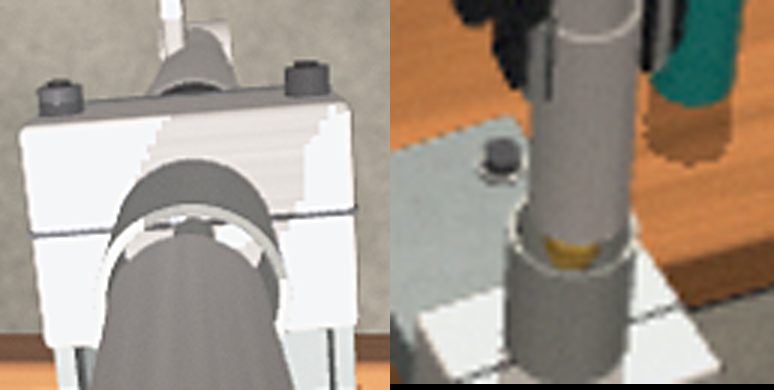

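```bash
python3 - <<'E'
from h import *
s=o();im=viewer.camera("scene");w=viewer.camera("wrist")
g=cv2.cvtColor(im,cv2.COLOR_BGR2GRAY);gw=cv2.cvtColor(w,cv2.COLOR_BGR2GRAY)
hs=cv2.cvtColor(im,cv2.COLOR_BGR2HSV)[:,:,1]
for v in(274,278,282,286,290,294,298,302):print(v,g[v,328:360].tolist());
for v in(274,278,282,286): print(v,hs[v,328:360].tolist())
print("wristcol",[(u,gw[196:236,u].tolist()) for u in(308,321)])
for v in(232,240,246): print(v,gw[v,278:354].tolist())
print("front",atz("wrist",315.2,214.3,.11,s)-[.0225,0,0],atz("wrist",315.3,226,s["position"][2]-.242,s)-[.0175,0,0])
E
```

```text
274 [167, 165, 166, 162, 165, 166, 162, 142, 121, 105, 109, 110, 117, 118, 124, 123, 123, 124, 126, 125, 128, 122, 123, 120, 116, 114, 148, 136, 98, 99, 94, 94]
278 [158, 87, 91, 88, 91, 89, 112, 180, 117, 106, 112, 113, 120, 120, 123, 125, 126, 126, 126, 126, 129, 123, 122, 118, 111, 112, 131, 134, 131, 93, 98, 98]
282 [104, 124, 112, 109, 118, 200, 151, 147, 115, 109, 114, 116, 121, 120, 126, 126, 127, 129, 126, 129, 126, 125, 123, 115, 112, 127, 144, 144, 143, 145, 146, 148]
286 [166, 166, 170, 173, 172, 172, 189, 179, 105, 109, 112, 116, 121, 121, 127, 128, 127, 126, 126, 124, 128, 127, 122, 111, 112, 125, 136, 136, 136, 136, 137, 137]
290 [169, 167, 173, 169, 179, 199, 86, 90, 102, 121, 115, 117, 123, 123, 126, 130, 131, 126, 129, 130, 127, 127, 120, 110, 111, 192, 168, 144, 142, 142, 140, 145]
294 [172, 171, 175, 167, 118, 115, 202, 109, 95, 101, 101, 83, 87, 110, 121, 123, 124, 131, 98, 86, 94, 94, 89, 102, 170, 182, 198, 175, 140, 141, 139, 138]
298 [171, 171, 171, 166, 101, 89, 93, 94, 96, 102, 122, 128, 141, 126, 127, 126, 124, 111, 130, 137, 127, 117, 94, 95, 97, 150, 234,
[... 1692 characters left out ...]
45, 143, 141, 140, 139, 140, 141, 143, 144, 142, 140, 139, 139, 139, 139, 139, 140, 138, 138, 138, 137, 138, 138, 137, 138, 136, 133, 133, 131, 133, 130, 128, 113, 107, 113, 110, 130, 232, 255, 245, 240, 247, 246, 246, 246, 246, 246]
246 [246, 246, 246, 244, 233, 247, 251, 254, 119, 129, 132, 135, 134, 136, 138, 137, 137, 136, 140, 137, 138, 135, 137, 136, 140, 140, 141, 142, 144, 144, 140, 137, 138, 137, 139, 140, 140, 143, 141, 140, 137, 137, 139, 140, 138, 140, 138, 137, 138, 136, 135, 136, 138, 137, 136, 133, 132, 132, 131, 132, 131, 129, 125, 108, 106, 146, 243, 252, 245, 243, 245, 246, 246, 246, 246, 246]
front [ 0.66691807 -0.00791819  0.11      ] [ 0.66718823 -0.00802923  0.12279165]
```

The crop shows the spacer 13 mm above the rim, about 1 mm towards +y of centre: tube edges in the wrist picture at 286 and 343, spacer edges at 288 and 338. Correcting, then lowering gently.

arm_command([
  {"dp": [-0.5, 1.2, 0], "spin": 0},
  {"dp": [0, 0, 5], "spin": 0},
  {"dp": [0, 0, 5], "spin": 0},
  {"dp": [0, 0, 5], "spin": 0},
  {"dp": [0, 0, 3], "spin": 0},
])

```text
clock: 8.2
position: [0.6693, -0.0097, 0.3448]
ee_rot: [1.0, -0.0, -0.0, 0.0]
ft_force: [-0.2, -0.1, -1.1]
grip_width: 0.396
grasp_force: 40.1
```

arm_command([
  {"dp": [0, 0, 2], "spin": 0},
  {"dp": [0, 0, 2], "spin": 0},
  {"dp": [0, 0, 0], "spin": 0},
])

```text
clock: 8.5
position: [0.6694, -0.0096, 0.3415]
ee_rot: [1.0, -0.0, -0.0, 0.0]
ft_force: [-0.5, 0.7, -1.2]
grip_width: 0.397
grasp_force: 40.1
```

It is 10 mm into the bore with no contact force. Continuing down.

arm_command([
  {"dp": [0, 0, 8], "spin": 0},
  {"dp": [0, 0, 10], "spin": 0},
  {"dp": [0, 0, 10], "spin": 0},
  {"dp": [0, 0, 8], "spin": 0},
  {"dp": [0, 0, 5], "spin": 0},
])

```text
clock: 9.0
position: [0.6692, -0.0097, 0.2993]
ee_rot: [1.0, -0.0, -0.001, 0.0]
ft_force: [-0.2, -0.4, -0.7]
grip_width: 0.398
grasp_force: 40.1
```

arm_command([
  {"dp": [0, 0, 2], "spin": 0},
  {"dp": [0, 0, 2], "spin": 0},
  {"dp": [0, 0, 0], "spin": 0},
  {"dp": [0, 0, 0], "spin": 0},
])

```text
clock: 9.4
position: [0.6696, -0.0096, 0.2971]
ee_rot: [1.0, -0.0, 0.0, 0.0]
ft_force: [0.1, -0.2, -0.4]
grip_width: 0.394
grasp_force: 40.1
```

arm_command([
  {"dp": [0, 0, 1.5], "spin": 0},
  {"dp": [0, 0, 1.5], "spin": 0},
  {"dp": [0, 0, 0], "spin": 0},
  {"dp": [0, 0, 0], "spin": 0},
])

```text
clock: 9.8
position: [0.6696, -0.0096, 0.2942]
ee_rot: [1.0, -0.0, 0.0, 0.0]
ft_force: [-0.3, 0.2, 4.7]
grip_width: 0.394
grasp_force: 40.4
```

arm_command([
  {"dp": [0, 0, 1], "spin": 0},
  {"dp": [0, 0, 0.5], "spin": 0},
  {"dp": [0, 0, 0], "spin": 0},
  {"dp": [0, 0, 0], "spin": 0},
])

```text
clock: 10.2
position: [0.6698, -0.0094, 0.2941]
ee_rot: [1.0, -0.0, 0.001, 0.0]
ft_force: [-2.5, -0.3, 11.8]
grip_width: 0.398
grasp_force: 41.0
```

The spacer has landed on its seat (expected 0.293). Releasing, then rising to puller height.

arm_command([
  {"dp": [0, 0, 0], "spin": 0},
  {"dp": [0, 0, 0], "spin": 0},
  {"dp": [0, 0, 0], "spin": 0},
  {"dp": [0, 0, 0], "spin": 0},
  {"dp": [0, 0, 0], "spin": 0},
], grip=-1)

```text
clock: 10.7
position: [0.6694, -0.0096, 0.292]
ee_rot: [1.0, -0.0, -0.0, -0.0]
ft_force: [-0.1, -0.1, -0.2]
grip_width: 0.996
grasp_force: 0.0
```

arm_command([
  {"dp": [0, 0, -6], "spin": 0},
  {"dp": [0, 0, -12], "spin": 0},
  {"dp": [0, 0, -12], "spin": 0},
  {"dp": [0, 0, -6], "spin": 0},
  {"dp": [0, 0, 0], "spin": 0},
])

```text
clock: 11.2
position: [0.6697, -0.0095, 0.33]
ee_rot: [1.0, -0.0, 0.001, 0.0]
ft_force: [1.1, -0.1, -0.7]
grip_width: 0.999
grasp_force: 0.0
```

```bash
python3 - <<'E'
from h import *
s=o(); w=viewer.camera("wrist"); sc=viewer.camera("scene")
print(s["position"],s["ft_force"],s["grip_width"])
x=s["position"]
for z in(.11,.15,.18): print(proj("wrist",[x[0],x[1],z],s),proj("scene",np.array([x[0],x[1],z])))
b=crop(sc,(345,280),33,6); a=cv2.resize(w,(533,400))[:, 66:466]
cv2.imwrite("pics/c6.png",np.hstack([a[:396],b]))
print(finder.find_in("wrist","puller_top"),finder.find_in("scene","spacer_mid")[:4])
E
```

```text
[ 0.66974333 -0.00948601  0.329987  ] [ 1.09952355 -0.09753141 -0.68787653] 0.9994819237168497
[315.6276852  259.97496431] [341.98137668 292.3007735 ]
[315.37497589 289.12561563] [342.91301251 279.30381437]
[315.0894651  322.06000003] [343.64556086 269.0842621 ]
org 312 247 6
[{'position': [0.6729, -0.005, 0.1799], 'score': 0.63}] [{'position': [0.4023, 0.0363, 0.0703], 'score': 0.87}, {'position': [0.675, -0.013, 0.1392], 'score': 0.78}, {'position': [0.5295, 0.0943, 0.0394], 'score': 0.49}]
```

View pics/c6.png

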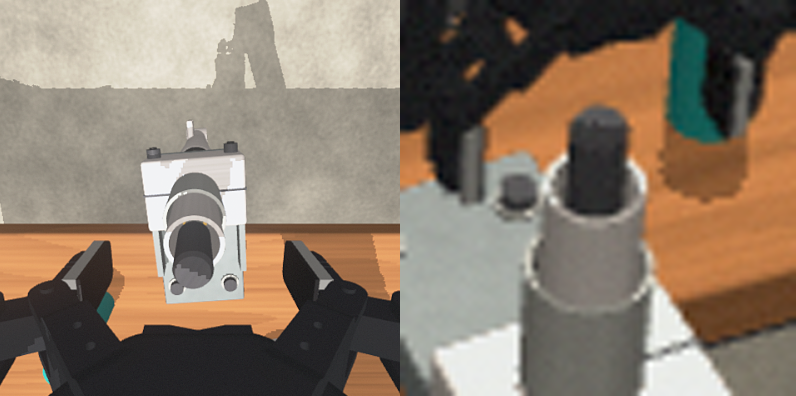

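The spacer is home: its rim in the scene is at row 278, against 279 predicted. The puller top in the wrist is at about (311,324) against the tool axis (315,322), so I shift 1.5 mm in +y, go down 1.5 mm and grip.

arm_command([
  {"dp": [-0.5, -1.5, 1.5], "spin": 0},
  {"dp": [0, 0, 0], "spin": 0},
  {"dp": [0, 0, 0], "spin": 0},
  {"dp": [0, 0, 0], "spin": 0},
])

```text
clock: 11.8
position: [0.669, -0.0082, 0.3266]
ee_rot: [1.0, -0.0, -0.0, 0.0]
ft_force: [-1.1, -0.6, 0.3]
grip_width: 1.0
grasp_force: 0.0
```

arm_command([
  {"dp": [0, 0, 0], "spin": 0},
  {"dp": [0, 0, 0], "spin": 0},
  {"dp": [0, 0, 0], "spin": 0},
  {"dp": [0, 0, 0], "spin": 0},
  {"dp": [0, 0, 0], "spin": 0},
], grip=1, newtons=80)

```text
clock: 12.3
position: [0.6689, -0.0075, 0.3271]
ee_rot: [1.0, 0.0, 0.0, -0.0]
ft_force: [0.1, 4.2, 0.8]
grip_width: 0.203
grasp_force: 78.0
```

arm_command([
  {"dp": [0, 0, 0], "spin": 0},
  {"dp": [0, 0, 0], "spin": 0},
  {"dp": [0, 0, 0], "spin": 0},
  {"dp": [0, 0, 0], "spin": 0},
  {"dp": [0, 0, 0], "spin": 0},
])

```text
clock: 12.8
position: [0.6689, -0.0075, 0.3271]
ee_rot: [1.0, 0.0, 0.0, -0.0]
ft_force: [-1.9, 4.8, 4.8]
grip_width: 0.208
grasp_force: 78.3
```

arm_command([
  {"dp": [0, -0.8, -2], "spin": 0},
  {"dp": [0, 0, -4], "spin": 0},
  {"dp": [0, 0, -5], "spin": 0},
  {"dp": [0, 0, -5], "spin": 0},
  {"dp": [0, 0, -5], "spin": 0},
])

```text
clock: 13.3
position: [0.6691, -0.0074, 0.3457]
ee_rot: [1.0, 0.0, -0.001, -0.0]
ft_force: [8.2, 4.5, -13.6]
grip_width: 0.205
grasp_force: 78.3
```

arm_command([
  {"dp": [0, 0, -5], "spin": 0},
  {"dp": [0, 0, -5], "spin": 0},
  {"dp": [0, 0, -5], "spin": 0},
  {"dp": [0, 0, -5], "spin": 0},
  {"dp": [0, 0, -5], "spin": 0},
])

```text
clock: 13.8
position: [0.6691, -0.0074, 0.3702]
ee_rot: [1.0, 0.0, -0.001, -0.0]
ft_force: [8.8, 5.8, -15.2]
grip_width: 0.208
grasp_force: 78.4
```

arm_command([
  {"dp": [0, 0, -5], "spin": 0},
  {"dp": [0, 0, -5], "spin": 0},
  {"dp": [0, 0, -2], "spin": 0},
  {"dp": [0, 0, 0], "spin": 0},
  {"dp": [0, 0, 0], "spin": 0},
])

```text
clock: 14.3
position: [0.6692, -0.0074, 0.3819]
ee_rot: [1.0, 0.0, -0.001, -0.0]
ft_force: [8.1, 5.0, -15.2]
grip_width: 0.204
grasp_force: 78.5
```

arm_command([
  {"dp": [0, 0, 0], "spin": 0},
  {"dp": [0, 0, 0], "spin": 0},
])

```text
clock: 14.5
position: [0.6692, -0.0074, 0.3819]
ee_rot: [1.0, 0.0, -0.001, -0.0]
ft_force: [7.6, 5.9, -14.7]
grip_width: 0.206
grasp_force: 78.5
```

arm_command([
  {"dp": [1, -0.7, -2], "spin": 0},
  {"dp": [0, 0, -2], "spin": 0},
  {"dp": [0, 0, -1.3], "spin": 0},
  {"dp": [0, 0, 0], "spin": 0},
  {"dp": [0, 0, 0], "spin": 0},
])

```text
clock: 15.0
position: [0.6695, -0.0071, 0.3891]
ee_rot: [1.0, -0.0, -0.001, 0.0]
ft_force: [-4.2, 0.5, -16.9]
grip_width: 0.203
grasp_force: 78.5
```

```bash
python3 - <<'E'
from h import *
sc=viewer.camera("scene"); w=viewer.camera("wrist"); s=o()
print(s["position"],s["ft_force"],s["grip_width"],s["grasp_force"])
for n in("rod_mark","puller_top","spacer_mid"):
  for c in("scene","wrist"): print(n,c,[(np.round(d["position"],4).tolist(),round(d["score"],2)) for d in finder.find_in(c,n)][:3])
x=s["position"]
print([proj("scene",np.array([x[0],x[1],z])) for z in(.11,.15,.18,.21,.24)])
cv2.imwrite("pics/c7.png",crop(sc,(345,270),33,9))
E
```

```text
[ 0.66943456 -0.00712158  0.38930673] [ -5.80541733   0.56694103 -17.33584056] 0.20725114421548185 78.48334193229675
rod_mark scene [([0.6749, -0.0124, 0.2058], 0.72)]
rod_mark wrist [([0.6743, -0.007, 0.2334], 0.95), ([0.5478, 0.272, 0.0038], 0.52)]
puller_top scene [([0.5472, 0.2666, 0.0016], 0.66), ([0.6715, -0.0088, 0.2028], 0.65)]
puller_top wrist [([0.6723, -0.008, 0.2324], 0.94)]
spacer_mid scene [([0.6784, -0.0139, 0.1367], 0.86), ([0.5348, 0.0993, 0.0535], 0.7), ([0.4019, 0.0303, 0.0813], 0.6)]
spacer_mid wrist [([0.6808, -0.0082, 0.1395], 0.85), ([0.5246, 0.1187, 0.0176], 0.59)]
[array([342.9956916, 291.9097474]), array([343.95406555, 278.91232753]), array([344.70761051, 268.69278824]), array([345.49305607, 258.04061461]), array([346.31247176, 246.9277398 ])]
org 312 237 9
```

View pics/c7.png

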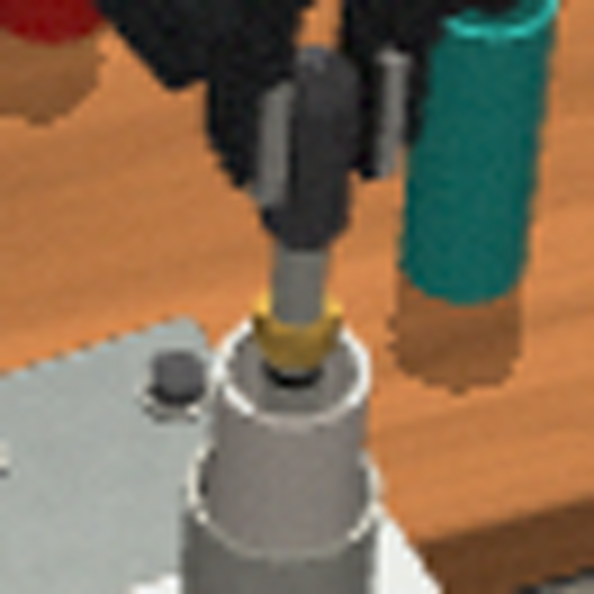

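Measured travel is 62.1 mm, and the puller's top edge moved 22.5 px against 21.8 px for 60 mm, which agrees. The mark is visible just under the nut near the spacer's top edge, so I ease down 2 mm.

arm_command([
  {"dp": [-0.5, 0, 1], "spin": 0},
  {"dp": [0, 0, 1], "spin": 0},
  {"dp": [0, 0, 0], "spin": 0},
  {"dp": [0, 0, 0], "spin": 0},
  {"dp": [0, 0, 0], "spin": 0},
])

```text
clock: 15.9
position: [0.6692, -0.0071, 0.3876]
ee_rot: [1.0, -0.0, -0.001, 0.0]
ft_force: [-5.5, -1.8, -17.3]
grip_width: 0.205
grasp_force: 78.5
```

arm_command([
  {"dp": [0, 0, 0], "spin": 0},
  {"dp": [0, 0, 0], "spin": 0},
  {"dp": [0, 0, 0], "spin": 0},
  {"dp": [0, 0, 0], "spin": 0},
  {"dp": [0, 0, 0], "spin": 0},
])

```text
clock: 16.4
position: [0.6692, -0.0071, 0.3876]
ee_rot: [1.0, -0.0, -0.001, 0.0]
ft_force: [-5.2, -1.1, -16.2]
grip_width: 0.206
grasp_force: 78.5
```

arm_command([
  {"dp": [0, 0, 0.5], "spin": 0},
  {"dp": [0, 0, 0], "spin": 0},
  {"dp": [0, 0, 0], "spin": 0},
  {"dp": [0, 0, 0], "spin": 0},
  {"dp": [0, 0, 0], "spin": 0},
])

```text
clock: 16.9
position: [0.6692, -0.0071, 0.3872]
ee_rot: [1.0, -0.0, -0.001, 0.0]
ft_force: [-5.6, -1.8, -16.0]
grip_width: 0.209
grasp_force: 78.6
```

```bash
python3 - <<'E'
from h import *
a=cv2.cvtColor(viewer.camera("scene"),cv2.COLOR_BGR2GRAY)
s=o();print(s["position"],s["ft_force"],s["grasp_force"])
for u in(341,343,345): print(u,"rim/mark v=268..292",a[268:292,u].tolist())
print(proj("scene",np.array([.669+.006*.68,-.0071-.006*.25,.15])))
E
```

```text
[ 0.66921115 -0.00711525  0.38717915] [ -6.33868835  -1.12199713 -16.38432836] 78.55541110038757
341 rim/mark v=268..292 [143, 157, 176, 183, 128, 108, 91, 87, 93, 108, 68, 78, 91, 102, 109, 166, 126, 121, 122, 121, 124, 121, 124, 123]
343 rim/mark v=268..292 [99, 98, 96, 97, 98, 104, 122, 94, 96, 101, 101, 43, 37, 101, 102, 145, 145, 126, 124, 125, 124, 123, 121, 122]
345 rim/mark v=268..292 [105, 105, 106, 104, 106, 106, 132, 100, 100, 94, 96, 55, 41, 101, 104, 146, 151, 125, 126, 124, 125, 124, 125, 124]
[343.93523224 280.37819026]
```

```bash
python3 -c "
from h import *
print(manip.hand_in())"
```

```text
the job is handed in; nothing more can be done
None
```

The job is handed in with the spacer home in the fork tube and released. The gripper is still holding the damper rod at about 60 mm, with the ring mark level with the spacer's top edge to within about a pixel in the scene camera.

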